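# Push the vial row home and shut the gate

## Robot

A 6-joint arm with a two-finger parallel gripper is mounted at the origin on a cart in front of the work surface, level with it; the furniture and walls round the work are solid. World frame = base frame: x ahead of the robot, y to its left, z up, the work surface at z = 0. Lengths are in m, angles in rad, forces in N, time in s.
With the tool pointing down it reaches from about 0.25 to 0.85 m from the base axis. Payload 12.5 kg.
Tool frame: the origin (TCP) lies midway between the tips of the shut fingers; the grasp point (between the pads) lies bot.grip_depth behind it (bot.grip_depth is the distance from the TCP to the grasp point, in m); z points along the fingers, y is the line along which they close (so a half turn about z gives the same grasp; the last joint's range is limited). The gripper opens to 93 mm and grips with 3 to 60 N. Pads are 15 mm wide; open, the fingers measure 128 mm over their backs; the gripper's body (75 mm by 188 mm) begins 65 mm behind the grasp point.
Start: joints at [1.163, 0.351, 1.652, -0, 1.139, -0.085], TCP at [0.174, 0.522, 0.219] pointing down, gripper open.
Joint ranges: [-2.75, 2.75], [-0.79, 2.1], [0.01, 2.65], [-1.57, 4.71], [0.07, 3.14], [-2.87, 2.87]. Speed limits (rad/s): [2.22, 2.22, 2.79, 3.14, 3.14, 3.14].

## Interface

Orientations are given as a unit quaternion [w, x, y, z].
In Python, from station import sensors, vision, sign_off, bot gives the robot as it stands.
- The arm moves only by the shell command python3 -m pendant 'ROWS'. ROWS is a JSON object of lists of equal length, an entry for each row: "slide": the shift along the tool's x, y, z in cm, a list of three; "angular": the turn, a rotation vector about the tool's x, y, z in degrees, a list of three; "grip": the finger opening in cm, from 0 to 9.3. In form: {"slide": [[dx, dy, dz], ...], "angular": [[ax, ay, az], ...], "grip": [grip, ...]}. A call has 1 to 12 rows; each row is the pose to reach, as a shift and turn from the pose commanded when the call began, along the tool's axes at that moment; what a row does not reach only later rows make up. A row lasts 1/8 s, in which the tool goes at most 62.5 mm and 10.7 degrees, less where a joint would pass 70% of its speed; a pose out of reach is approached as far as the arm can. A call with a gripper value outside its range is refused whole. The fingers move at their own pace and stop on an object; the grip force is fixed at half the most. Time passes only in rows, so rows that repeat a pose let the fingers close. It gives the time, the measured TCP pose, the force, the opening and the grip force at its end, in the units of the state.
- sensors.sense(): the state, without advancing time (a new reading comes with each control period).
- vision.camera(name): name is "side" or "top"; returns a dict with "image" (480x640x3 uint8, blue, green, red), "depth" (480x640 float32, m along the optical axis (not along the pixel's ray), 0 where there is no reading), "K" (3x3 intrinsics, pixels), "cam_to_world" (4x4, takes a point from camera to world coordinates). Camera axes: x right, y down, z forward; pixel columns grow to the right and rows downward; lengths in m; the calibration is good to about 2 mm. A picture is of the moment at which its call begins.
- sign_off(): hands the job in; it is judged then, once.
Trained networks look in a picture, given as the dict that the camera call returned (one of the last four; its "shot" number tells which), for a name from the list of things; names that differ only in an ending like _2 or _b are one class to them, and where a whole thing is asked for, a point or a joint stands for the part that bears it (a point fixed in the world has none). Each returns a list of dicts, best first, with "score" (0 to 1); they miss things now and then, are a little off and sometimes report something else, mostly with a low value. They report only what shows in the picture. A call takes as long as a camera call. They do not tell look-alikes from the thing itself.
- vision.cut_out(picture, name): "pixels" (480x640 bool, what is visible of it) and "rect" ([centre column, centre row, width, height] as shares, 0 to 1, of the picture: columns of its width, rows of its height, round what is visible of it).
- vision.spot_point(picture, name): "point" ([column, row] as shares, 0 to 1, of the picture: columns of its width, rows of its height: a listed point, or the origin of a listed thing).
The state is a dict: "time": time; "joints": joint angles; "joint_vel": joint speeds; "joint_torque": joint torques, N m; "tool_pos": TCP position; "ee_rot": TCP orientation; "wrist_force": force on the tool from outside, world axes, zero at the start; "torque": the same for the moment, N m; "width": finger opening in m; "gripper_force": force on a finger pad.
Only numpy, scipy, OpenCV 4.12 (cv2) and the standard library are available. Lean on these libraries where they do the work, as an engineer would, in place of code of your own. Each camera call takes 0.05 s, during which the arm holds its last target. There are 200 camera calls.

## Task

Four glass vials stand in a touching row in the low metal channel. With the fingertips, push the row from its back end along the channel, all together as one train, until the front vial is fully home against the end stop; then push the swing gate fully shut across the channel behind the last vial. Push only on the last vial of the row, do not lift or tip any vial or let the row come apart, and leave the bottle, the cap and the marker beside it alone.

Things in the scene. Friction and masses are not known exactly. Their poses are not given: they have to be found in the camera images.
- channel: Fixed aluminium vial channel, 290 x 46 mm. Origin on the work surface under mid-lane; +x along the lane to the end stop, +y to the left looking at the stop, z up. Lane floor 5 mm above the surface, walls' inner faces at y = +-15 mm, from x = -128 to +130 mm, their tops 15 mm above the surface; back end (-x) open. Swing gate beside it on the -y side.
- stop_face (a point): Foot of the end stop's face, on the lane floor at x = +130, y = 0 mm of the channel. The stop is a fixed block across the lane, its top 41 mm above the work surface. Axes as the channel's.
- gate (a joint): Gate angle, rad: 0 wide open, grows as it closes, 2.09 = shut (hard limit). In the channel's frame the bar points from its pivot at angle 3.665 minus the value (counter-clockwise from +x): at 0.52 straight back beside the lane, at 2.09 across the lane (+y); it swings in from behind the row. Starts at 0 to 0.5. Light friction, about 0.025 N m; stays where left.
- gate_pivot (a point): On the gate's upright hinge axis, at x = +13.5, y = -40 mm of the channel, 34 mm above the surface (mid-height of the bar). The bar is steel, 6 mm thick, 26 to 42 mm above the surface, and turns level. Shut, its front face is at x = +16.5 mm, about 5 mm behind the last vial of a row that is home.
- gate_tip (a point): Axis of the 12 mm black knob at the gate's free end, 64 mm from the pivot; this point is 38 mm and the knob's top 50 mm above the surface.
- row_vial_1: The front (the one nearest the end stop) of four like glass vials with white caps in the channel: 27 mm across, 61 mm tall, about 30 g. Origin at its underside's centre, z up; top 66 mm above the work surface. They start in a touching row (27.5 mm from axis to axis), 55 to 100 mm short of the stop. Home, this axis is at x = about +116 mm of the channel.
- row_vial_2: The second of four like glass vials with white caps in the channel: 27 mm across, 61 mm tall, about 30 g. Origin at its underside's centre, z up; top 66 mm above the work surface. They start in a touching row (27.5 mm from axis to axis), 55 to 100 mm short of the stop. Home, this axis is at x = about +89 mm of the channel.
- row_vial_3: The third of four like glass vials with white caps in the channel: 27 mm across, 61 mm tall, about 30 g. Origin at its underside's centre, z up; top 66 mm above the work surface. They start in a touching row (27.5 mm from axis to axis), 55 to 100 mm short of the stop. Home, this axis is at x = about +62 mm of the channel.
- row_vial_4: The last (the one at the back of the row, farthest from the end stop) of four like glass vials with white caps in the channel: 27 mm across, 61 mm tall, about 30 g. Origin at its underside's centre, z up; top 66 mm above the work surface. They start in a touching row (27.5 mm from axis to axis), 55 to 100 mm short of the stop. Home, this axis is at x = about +35 mm of the channel.
- white_bottle: Bystander: white plastic bottle with ribbed cap, 60 mm diameter, 108 mm tall, upright. Origin at the centre of its underside.
- loose_cap: Bystander: tan screw cap lying upside down, 58 mm diameter, 20 mm high. Origin at the centre of its underside.
- black_marker: Bystander: white and black marker pen lying on the surface, 139 mm long (its own y axis), 17 mm thick. Origin at the centre of its underside.
Things that resemble listed ones, but are neither listed nor needed, are in the scene too. What is shaped like the row_vial_4 but black or purple is not meant.

How it is judged:
On the way, in this order (a step that is already met when the one before it is completed fails the run):
1. the whole row is home against the end stop, the gate still open (x of row_vial_1 in the frame of channel above 0.1124 m and x of row_vial_2 in the frame of channel above 0.0852 m and x of row_vial_3 in the frame of channel above 0.058 m and x of row_vial_4 in the frame of channel above 0.0308 m and value of joint gate below 1.6 rad), for 0.2 s.
2. the gate is pushed shut behind the last vial (value of joint gate above 1.98 rad), for 0.2 s.
At the end, for the whole second after the job is handed in: All four vials stand upright on the lane floor, at rest, each within 4 mm of its fully-home place in a closed row against the end stop, and the gate is shut (value above 1.98 rad) (x of row_vial_1 in the frame of channel above 0.1124 m and x of row_vial_2 in the frame of channel above 0.0852 m and x of row_vial_3 in the frame of channel above 0.058 m and x of row_vial_4 in the frame of channel above 0.0308 m and y of row_vial_1 in the frame of channel between -0.004 and 0.004 m and z of each of row_vial_1, row_vial_2, row_vial_3, row_vial_4 in the frame of channel below 0.008 m and angle between each of row_vial_1, row_vial_2, row_vial_3, row_vial_4's own z axis and vertical below 0.1 rad and y of row_vial_2 in the frame of channel between -0.004 and 0.004 m and y of row_vial_3 in the frame of channel between -0.004 and 0.004 m and y of row_vial_4 in the frame of channel between -0.004 and 0.004 m and value of joint gate above 1.98 rad and linear speed of each of row_vial_1, row_vial_2, row_vial_3, row_vial_4 below 0.02 m/s); the robot touches nothing.
It fails at once if a vial of the row is lifted off the channel floor (z of any of row_vial_1, row_vial_2, row_vial_3, row_vial_4 in the frame of channel above 0.015 m).
It fails at once if a vial of the row is tipped by more than about 23 degrees (angle between any of row_vial_1, row_vial_2, row_vial_3, row_vial_4's own z axis and vertical above 0.4 rad).
It fails at once if the row comes apart: two neighbours stand more than about 8 mm apart (distance between row_vial_1 and row_vial_2 above 0.035 m or distance between row_vial_2 and row_vial_3 above 0.035 m or distance between row_vial_3 and row_vial_4 above 0.035 m).
It fails at once if the bottle, the cap or the marker is moved by more than 15 mm (distance of any of white_bottle, loose_cap, black_marker from where it was at the start of the episode above 0.015 m).
It fails at once if the fingers press on one of the three front vials instead of the last (contact force between the fingers and row_vial_1 above 1 N or contact force between the fingers and row_vial_2 above 1 N or contact force between the fingers and row_vial_3 above 1 N).
It also fails if it takes over 59 s, if anything falls off the work surface, if the arm or the gripper's body presses on something with over 40 N, if the wrist force passes 120 N, or if a joint passes its speed limit or range.

## Working session

There is one attempt and no reset: what is moved stays moved. The work goes in short steps, Python scripts to look and compute and a shell command to move; the robot and the scene stay as the last step left them, time stands still between calls to the robot, and variables do not carry over. Pictures are saved under pics/ and viewed, at most 10 in all, crops included, and the job is handed in when it is done.

```bash
mkdir -p pics; cat > h.py <<'E'
import numpy as np, cv2
from station import sensors, vision, sign_off, bot
from scipy.spatial.transform import Rotation as R
def world(p,c,r,z=None):
    K=p["K"];T=p["cam_to_world"]
    ray=np.array([(c-K[0,2])/K[0,0],(r-K[1,2])/K[1,1],1.])
    if z is None:
        d=p["depth"][int(r),int(c)]; return T[:3,:3]@(ray*d)+T[:3,3]
    d=T[:3,:3]@ray; return T[:3,3]+d*(z-T[2,3])/d[2]
def pix(p,X):
    T=np.linalg.inv(p["cam_to_world"]); x=p["K"]@(T[:3,:3]@np.array(X)+T[:3,3]); return x[:2]/x[2]
def cloud(p):
    K=p["K"];T=p["cam_to_world"];d=p["depth"];v,u=np.mgrid[:480,:640]
    P=np.stack([(u-K[0,2])/K[0,0]*d,(v-K[1,2])/K[1,1]*d,d],-1)
    return P@T[:3,:3].T+T[:3,3]
E
python3 - <<'E'
from h import *
np.set_printoptions(precision=4,suppress=True)
s=sensors.sense();print(s["time"],s["tool_pos"],s["ee_rot"],s["width"],bot.grip_depth)
for n in("top","side"):
    p=vision.camera(n);cv2.imwrite(f"pics/{n}0.png",p["image"]);print(n,p["cam_to_world"],p["K"][0,0])
    for t in("channel","stop_face","gate_pivot","gate_tip","row_vial_1","white_bottle","loose_cap","black_marker"):
        for q in vision.spot_point(p,t)[:6]:
            c,r=q["point"][0]*640,q["point"][1]*480
            z={"stop_face":.005,"gate_pivot":.034,"gate_tip":.038,"row_vial_1":.005}.get(t,0)
            print(t,round(q["score"],2),round(c),round(r),world(p,c,r,z))
E
```

```text
0.0 [0.1743 0.5213 0.2181] [-0.0001  0.1607  0.987  -0.0006] 0.09329212639903325 0.0188
top [[-0.008  -0.9914  0.1303  0.4321]
 [-0.9999  0.0067 -0.0106  0.0896]
 [ 0.0097 -0.1304 -0.9914  0.9357]
 [ 0.      0.      0.      1.    ]] 620.2880349136318
channel 0.63 315 241 [0.5563 0.0892 0.    ]
stop_face 0.96 400 268 [ 0.5133 -0.0389  0.005 ]
gate_pivot 0.94 315 269 [0.5111 0.0898 0.034 ]
row_vial_1 0.81 290 236 [0.5629 0.1272 0.005 ]
row_vial_1 0.79 320 245 [0.5486 0.0811 0.005 ]
row_vial_1 0.72 344 255 [0.5341 0.0459 0.005 ]
row_vial_1 0.69 315 338 [0.4109 0.0897 0.005 ]
row_vial_1 0.69 194 199 [0.6206 0.2736 0.005 ]
row_vial_1 0.58 265 332 [0.4189 0.1649 0.005 ]
white_bottle 0.87 387 197 [ 0.6243 -0.0215  0.    ]
loose_cap 0.79 372 310 [0.4507 0.0035 0.    ]
black_marker 0.66 271 183 [0.6469 0.1568 0.    ]
side [[ 0.952  -0.1896  0.2402  0.342 ]
 [-0.3053 -0.6439  0.7016 -0.5072]
 [ 0.0217 -0.7412 -0.6709  0.6321]
 [ 0.      0.      0.      1.    ]] 540.4224981268603
channel 0.62 323 268 [0.5507 0.0919 0.    ]
stop_face 0.67 319 270 [0.541 0.084 0.005]
stop_face 0.62 328 328 [ 0.518 -0.034  0.005]
gate_pivot 0.59 299 258 [0.5099 0.0908 0.034 ]
gate_tip 0.66 289 231 [0.5095 0.1547 0.038 ]
gate_tip 0.44 395 307 [ 0.6131 -0.0507  0.038 ]
row_vial_1 0.92 240 283 [0.4117 0.0914 0.005 ]
row_vial_1 0.85 330 197 [0.6203 0.2656 0.005 ]
row_vial_1 0.82 235 256 [0.416 0.154 0.005]
row_vial_1 0.79 237 230 [0.4328 0.2194 0.005 ]
row_vial_1 0.65 319 272 [0.5407 0.0798 0.005 ]
row_vial_1 0.58 325 285 [0.5395 0.0483 0.005 ]
white_bottle 0.72 396 304 [ 0.6342 -0.0162  0.    ]
loose_cap 0.9 277 325 [ 0.4478 -0.0045  0.    ]
```

View pics/top0.png

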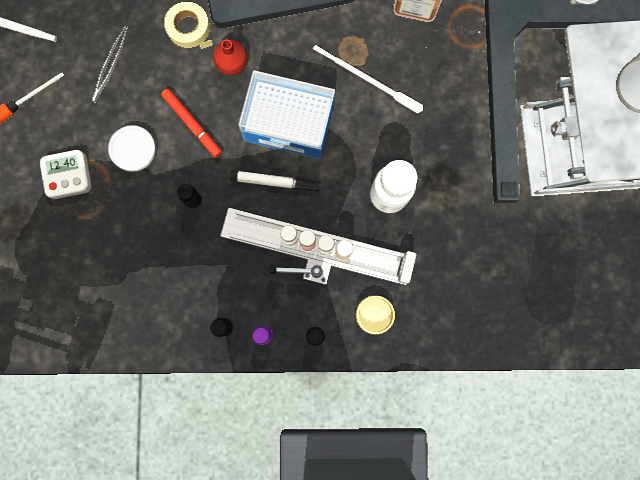

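View pics/side0.png

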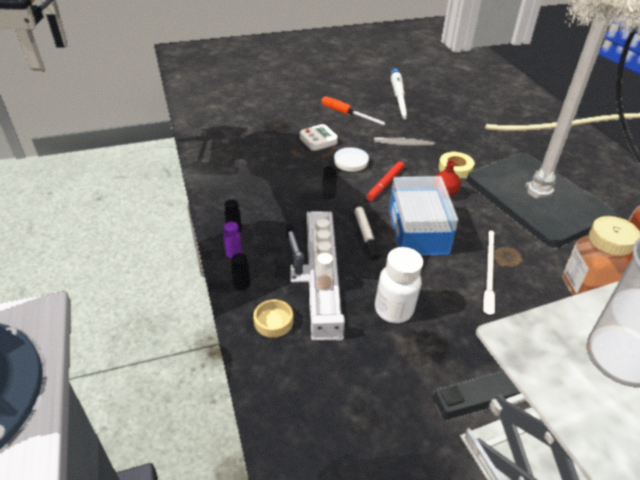

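Top picture: the four white caps of the row are at (289,235), (307,241), (326,245) and (344,250). The end stop is at (405,265), the gate pivot at (318,271), and the knob at (273,270) on the -y side.

Things that could be taken for row_vial_4, top pixels:
- Black vials at (189,195), (221,327) and (315,336), and a purple vial at (262,336). None of these is meant.
- The capped vial at (289,235) is the one farthest from the stop, so it is my choice.

Next I fit the channel pose and check it in a crop.

```bash
cat >> h.py <<'E'
def model(ch,x,y,z):
    c,s=np.cos(ch[2]),np.sin(ch[2]); return np.array([ch[0]+c*x-s*y,ch[1]+s*x+c*y,z])
def inv(ch,X):
    c,s=np.cos(ch[2]),np.sin(ch[2]); d=np.array(X)[:2]-ch[:2]; return np.array([c*d[0]+s*d[1],-s*d[0]+c*d[1]])
E
python3 - <<'E'
from h import *
np.set_printoptions(precision=4,suppress=True)
p=vision.camera("top");P=cloud(p)
m=vision.cut_out(p,"channel")
print([ (round(q["score"],2),q["rect"],q["pixels"].sum()) for q in m[:3]])
# caps: points at z .055-.075 in region
reg=(P[...,0]>.48)&(P[...,0]<.62)&(P[...,1]>-.06)&(P[...,1]<.26)
cap=reg&(P[...,2]>.058)&(P[...,2]<.075)
n,l,st,ce=cv2.connectedComponentsWithStats(cap.astype(np.uint8))
for i in range(1,n):
    if st[i,4]>30: print("cap",ce[i],st[i,4],world(p,*ce[i],.066),P[l==i].mean(0))
# walls/floor: z .003-.02
w=m[0]["pixels"]
hz=P[w][:,2];print(np.histogram(hz,bins=[-.02,0,.003,.008,.012,.018,.03,.045,.07]))
pts=P[w&(P[...,2]<.02)][:,:2]
print("rect",cv2.minAreaRect((pts*1000).astype(np.float32)))
big=cv2.resize(p["image"][195:300,205:430],None,fx=3.5,fy=3.5,interpolation=cv2.INTER_CUBIC);cv2.imwrite("pics/crop.png",big)
# stop top
st_=reg&(P[...,2]>.033)&(P[...,2]<.05)&(P[...,1]<0)
print("stop",st_.sum(),cv2.minAreaRect((P[st_][:,:2]*1000).astype(np.float32)) if st_.sum()>5 else "")
for t in("gate_tip","gate"):
  for q in vision.cut_out(p,t)[:2]:
    v,u=np.nonzero(q["pixels"]);print(t,q["score"],u.mean(),v.mean(),u.min(),u.max(),v.min(),v.max())
E
```

```text
[(0.56, [0.5012, 0.51, 0.3023, 0.1604], np.int64(5166)), (0.15, [0.4613, 0.5635, 0.082, 0.0229], np.int64(285))]
cap [394.2244 198.3976] 254 [ 0.6079 -0.0245  0.066 ] [ 0.6072 -0.024   0.0696]
cap [288.2938 232.9242] 211 [0.5591 0.1268 0.066 ] [0.5591 0.1268 0.0658]
cap [307.     237.7885] 208 [0.5519 0.1004 0.066 ] [0.552  0.1004 0.0654]
cap [325.8309 242.8019] 207 [0.5446 0.0738 0.066 ] [0.5446 0.0738 0.0657]
cap [344.6124 247.6364] 209 [0.5375 0.0473 0.066 ] [0.5376 0.0473 0.0657]
(array([  28,  393, 2514,  241, 1212,   75,  568,  111]), array([-0.02 ,  0.   ,  0.003,  0.008,  0.012,  0.018,  0.03 ,  0.045,
        0.07 ]))
rect ((535.424072265625, 91.14447021484375), (287.82635498046875, 78.4878921508789), 75.93270111083984)
stop 456 ((556.9039306640625, -40.65633010864258), (131.86959838867188, 47.10361099243164), 15.764732360839844)
gate_tip 0.66 297.49723756906076 270.0828729281768 268 322 265 277
gate 0.7 297.2408536585366 270.2103658536585 269 322 265 277
```

View pics/crop.png

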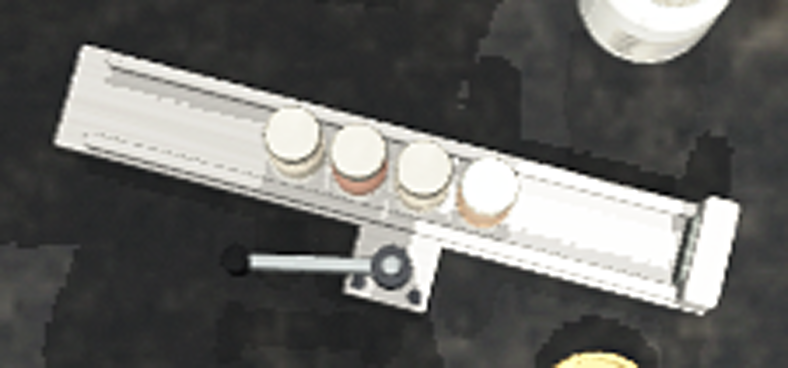

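The crop shows the four white-capped vials in the lane, the last at crop (293,135), which is full-frame (289,234). The gate is open beside the lane with its knob at crop (235,260). Next I refine the channel pose from the stop and walls and compute the first move.

```bash
python3 - <<'E'
from h import *
from scipy.optimize import minimize
np.set_printoptions(precision=4,suppress=True)
p=vision.camera("top");P=cloud(p)
caps=np.array([[288.2938,232.9242],[307,237.7885],[325.8309,242.8019],[344.6124,247.6364]])
C=np.array([world(p,*c,.066) for c in caps])
d=C[3]-C[0];yaw=np.arctan2(d[1],d[0]);print("yaw caps",np.degrees(yaw))
ch0=np.array([*C.mean(0)[:2],yaw])
c,s=np.cos(yaw),np.sin(yaw);D=P[...,:2]-ch0[:2]
X=D@[c,s];Y=D@[-s,c];Z=P[...,2]
w=(abs(X)<.16)&(abs(Y)<.028)&(abs(Z-.015)<.003)
print("wall pts",w.sum(),np.histogram(Y[w]*1000,bins=np.arange(-28,30,4)))
for sg in(1,-1):
    k=w&(sg*Y>.012)&(sg*Y<.026);f=np.polyfit(X[k],Y[k],1);print("wall",sg,f,np.percentile(X[k],[1,99]),k.sum())
k=(X>.06)&(X<.22)&(abs(Y)<.03)&(abs(Z-.041)<.004)
print("stop top",k.sum(),np.percentile(X[k],[2,98]),np.percentile(Y[k],[2,98]),np.polyfit(Y[k],X[k],1))
k=(abs(Y)<.03)&(Z>.003)&(Z<.02);print("x extent",np.percentile(X[k],[.3,99.7]))
print("ch0",ch0,"bottle",inv(ch0,[.615,-.02]),"pivot",inv(ch0,world(p,315,269,.034)),"knob",inv(ch0,world(p,272.5,269.5,.05)),"stop",inv(ch0,[.5133,-.0389]))
E
```

```text
yaw caps -105.15208218157784
wall pts 1289 (array([  0,  91, 444, 154,  15,   5,   1,   1,   1,   1,  69, 378, 129,
         0]), array([-28, -24, -20, -16, -12,  -8,  -4,   0,   4,   8,  12,  16,  20,
        24,  28]))
wall 1 [-0.0003  0.0184] [-0.1277  0.1272] 576
wall -1 [-0.001  -0.0177] [-0.1276  0.1297] 689
stop top 342 [0.1279 0.1444] [-0.0214  0.0216] [-0.0054  0.1366]
x extent [-0.4704  0.4817]
ch0 [ 0.5483  0.0871 -1.8353] bottle [0.0859 0.0924] pivot [ 0.0077 -0.0372] knob [-0.0505 -0.0547] stop [ 0.1307 -0.0008]
```

```bash
cat >> h.py <<'E'
ch=np.array([.5483,.0871,np.radians(-105.15)])
def plan(x,y,z):
    s=sensors.sense();T=R.from_quat(np.roll(s["ee_rot"],-1))
    tgt=R.from_matrix(np.array([[-np.cos(ch[2]),-np.sin(ch[2]),0],[-np.sin(ch[2]),np.cos(ch[2]),0],[0,0,-1]]).T)
    # tool x = -lane x, tool y = lane y, tool z down
    tgt=R.from_matrix(np.column_stack([[-np.cos(ch[2]),-np.sin(ch[2]),0],[-np.sin(ch[2]),np.cos(ch[2]),0],[0,0,-1]]))
    rv=(T.inv()*tgt).as_rotvec(degrees=True)
    print("slide cm",np.round(T.inv().apply(model(ch,x,y,z)-s["tool_pos"])*100,2),"ang",np.round(rv,1),"now lane",np.round(inv(ch,s["tool_pos"])*1000,1),"z",np.round(s["tool_pos"][2]*1000,1),"t",s["time"],"F",np.round(s["wrist_force"],1),"w",s["width"])
E
python3 - <<'E'
from h import *
plan(-.085,0,.12);plan(-.085,0,.025)
E
```

```text
slide cm [-48.74 -20.86   9.86] ang [-0.  -0.  86.7] now lane [-321.7 -474.4] z 218.6 t 1.15 F [ 0.1 -0.2 -0.6] w 0.09297082603174832
slide cm [-48.74 -20.86  19.36] ang [-0.  -0.  86.7] now lane [-321.7 -474.4] z 218.6 t 1.15 F [ 0.1 -0.2 -0.6] w 0.09297082603174832
```

```bash
python3 -m pendant '{"slide":[[-4,-2,0],[-8,-4,0],[-12,-6,0],[-17,-8,0],[-22,-10,0],[-27,-12,0],[-32,-14,2],[-37,-16,4],[-42,-18,6],[-46,-20,8],[-48.7,-20.9,9.9],[-48.7,-20.9,9.9]],"angular":[[0,0,8],[0,0,16],[0,0,24],[0,0,32],[0,0,40],[0,0,48],[0,0,56],[0,0,64],[0,0,72],[0,0,80],[0,0,86.7],[0,0,86.7]],"grip":[0,0,0,0,0,0,0,0,0,0,0,0]}'
python3 - <<'E'
from h import *
plan(-.085,0,.025)
E
```

```text
time: 2.65
tool_pos: [0.5702, 0.1676, 0.1181]
ee_rot: [-0.0, 0.795, 0.606, -0.001]
wrist_force: [-0.5, 1.7, 0.3]
width: 0.0004
gripper_force: 0.0
slide cm [0.17 0.   9.31] ang [-0.1  0.1 -0.2] now lane [-83.4   0.1] z 118.1 t 2.65 F [-0.5  1.7  0.3] w 0.00043908222421197227
```

```bash
python3 -m pendant '{"slide":[[0.1,0,3],[0.2,0,6],[0.2,0,8],[0.2,0,9.3],[0.2,0,9.3]],"angular":[[0,0,0],[0,0,0],[0,0,0],[0,0,0],[0,0,0]],"grip":[0,0,0,0,0]}'
python3 - <<'E'
from h import *
plan(-.063,0,.025);p=vision.camera("side");cv2.imwrite("pics/s1.png",cv2.resize(p["image"][140:360,200:460],None,fx=2.5,fy=2.5))
E
```

```text
time: 3.28
tool_pos: [0.5702, 0.171, 0.0264]
ee_rot: [-0.0, 0.794, 0.608, -0.0]
wrist_force: [0.5, -0.5, 0.6]
width: 0.0003
gripper_force: 0.0
slide cm [-2.37  0.08  0.14] ang [-0.  0. -0.] now lane [-86.7  -0.8] z 26.4 t 3.275 F [ 0.5 -0.5  0.6] w 0.0003064885716005653
```

View pics/s1.png

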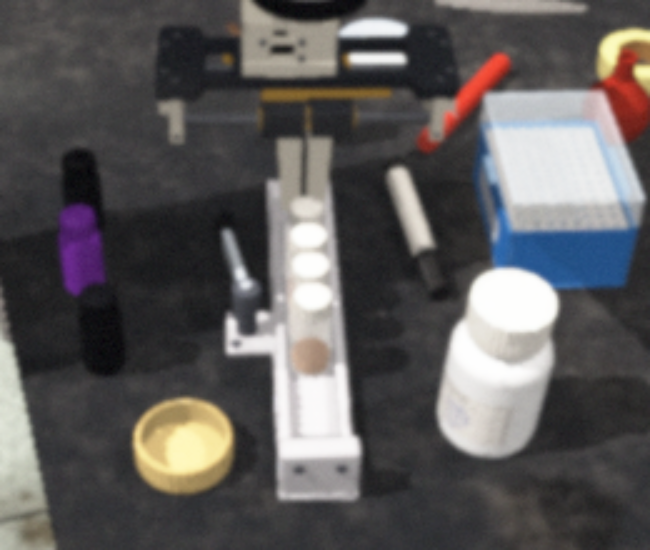

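The picture shows the shut fingers in the lane just behind the last vial at crop (305,205), with the gate bar clear at crop (230,250). I start a slow push.

```bash
python3 -m pendant '{"slide":[[-0.8,0.05,0.1],[-1.4,0.1,0.1],[-1.9,0.1,0.1],[-2.2,0.1,0.1],[-2.5,0.1,0.1],[-2.8,0.1,0.1],[-3.1,0.1,0.1],[-3.4,0.1,0.1],[-3.7,0.1,0.1],[-4.0,0.1,0.1],[-4.3,0.1,0.1],[-4.6,0.1,0.1]],"angular":[[0,0,0],[0,0,0],[0,0,0],[0,0,0],[0,0,0],[0,0,0],[0,0,0],[0,0,0],[0,0,0],[0,0,0],[0,0,0],[0,0,0]],"grip":[0,0,0,0,0,0,0,0,0,0,0,0]}'
cat > caps.py <<'E'
from h import *
def caps():
    p=vision.camera("top");P=cloud(p)
    D=P[...,:2]-ch[:2];c,s=np.cos(ch[2]),np.sin(ch[2]);X=D@[c,s];Y=D@[-s,c]
    k=(abs(X)<.15)&(abs(Y)<.02)&(abs(P[...,2]-.0655)<.005)
    n,l,st,ce=cv2.connectedComponentsWithStats(k.astype(np.uint8))
    print("caps",[(np.round(inv(ch,world(p,*ce[i],.066))*1000,1).tolist(),int(st[i,4])) for i in range(1,n) if st[i,4]>40])
    return p
E
python3 - <<'E'
from caps import *
caps();plan(.014,0,.025)
E
```

```text
time: 4.82
tool_pos: [0.5594, 0.126, 0.0257]
ee_rot: [0.0, 0.794, 0.607, 0.0]
wrist_force: [0.6, 1.7, 1.7]
width: 0.0006
gripper_force: 1.1
caps [([66.6, 0.5], 107)]
slide cm [-5.41 -0.05  0.06] ang [-0.  0. -0.] now lane [-40.1   0.5] z 25.6 t 4.875 F [0. 1. 1.] w 0.0005897646091936328
```

```bash
python3 -m pendant '{"slide":[[-0.3,0,0],[-0.6,0,0],[-0.9,0,0],[-1.2,0,0],[-1.5,0,0],[-1.8,0,0],[-2.1,0,0],[-2.4,0,0],[-2.7,0,0],[-3.0,0,0],[-3.3,0,0],[-3.6,0,0]],"angular":[[0,0,0],[0,0,0],[0,0,0],[0,0,0],[0,0,0],[0,0,0],[0,0,0],[0,0,0],[0,0,0],[0,0,0],[0,0,0],[0,0,0]],"grip":[0,0,0,0,0,0,0,0,0,0,0,0]}'
python3 -m pendant '{"slide":[[-0.25,0,0],[-0.5,0,0],[-0.7,0,0],[-0.9,0,0],[-1.1,0,0],[-1.2,0,0]],"angular":[[0,0,0],[0,0,0],[0,0,0],[0,0,0],[0,0,0],[0,0,0]],"grip":[0,0,0,0,0,0]}'
python3 - <<'E'
from caps import *
caps();plan(.014,0,.025)
E
```

```text
time: 6.38
tool_pos: [0.5499, 0.0912, 0.0256]
ee_rot: [-0.0, 0.794, 0.607, -0.0]
wrist_force: [-0.1, 0.5, 0.8]
width: 0.0008
gripper_force: 0.6
time: 7.12
tool_pos: [0.5468, 0.0797, 0.0256]
ee_rot: [0.0, 0.794, 0.607, -0.0]
wrist_force: [0.5, 0.5, 0.1]
width: 0.0002
gripper_force: 0.6
caps []
slide cm [-0.64 -0.05  0.06] ang [-0.  0. -0.] now lane [7.6 0.5] z 25.6 t 7.175 F [0.1 1.2 0.7] w 0.00018689213071503604
```

Now the last few millimetres in small steps, watching the force.

```bash
python3 -m pendant '{"slide":[[-0.1,0,0],[-0.2,0,0],[-0.3,0,0],[-0.4,0,0],[-0.4,0,0]],"angular":[[0,0,0],[0,0,0],[0,0,0],[0,0,0],[0,0,0]],"grip":[0,0,0,0,0]}'
python3 -m pendant '{"slide":[[-0.08,0,0],[-0.15,0,0],[-0.15,0,0]],"angular":[[0,0,0],[0,0,0],[0,0,0]],"grip":[0,0,0]}'
python3 - <<'E'
from caps import *
plan(.014,0,.025)
E
```

```text
time: 7.8
tool_pos: [0.5458, 0.0761, 0.0257]
ee_rot: [-0.0, 0.794, 0.607, 0.0]
wrist_force: [0.4, 3.6, -0.4]
width: 0.0006
gripper_force: 1.6
time: 8.18
tool_pos: [0.5459, 0.0756, 0.0259]
ee_rot: [-0.0, 0.795, 0.607, 0.001]
wrist_force: [1.6, 11.2, 0.3]
width: 0.0006
gripper_force: 5.4
slide cm [-0.23 -0.07  0.09] ang [ 0.1 -0.1 -0.1] now lane [11.7  0.7] z 25.9 t 8.175 F [ 1.6 11.2  0.3] w 0.0006019978989484289
```

Contact with the stop: the force rises to 11 N. I hold briefly, then back off along the lane and lift.

```bash
python3 -m pendant '{"slide":[[0,0,0],[0,0,0],[0.3,0,0],[1,0,0],[2,0,0],[4,0,0],[6.5,0,0],[6.5,0,-4],[6.5,0,-7],[6.5,0,-7]],"angular":[[0,0,0],[0,0,0],[0,0,0],[0,0,0],[0,0,0],[0,0,0],[0,0,0],[0,0,0],[0,0,0],[0,0,0]],"grip":[0,0,0,0,0,0,0,0,0,0]}'
python3 - <<'E'
from caps import *
p=caps();plan(-.03,-.09,.1)
P=cloud(p);c,s=np.cos(ch[2]),np.sin(ch[2]);D=P[...,:2]-ch[:2];X=D@[c,s];Y=D@[-s,c];Z=P[...,2]
k=(abs(Z-.041)<.004)&(X>.11)&(X<.16)&(abs(Y)<.025);print("stop front",np.percentile(X[k],[2,98]))
for t in("gate_tip","gate_pivot"):
  for q in vision.spot_point(p,t)[:2]: print(t,q["score"],inv(ch,world(p,q["point"][0]*640,q["point"][1]*480,.038))*1000)
cv2.imwrite("pics/t2.png",cv2.resize(p["image"][180:320,200:430],None,fx=3,fy=3))
E
```

```text
time: 9.43
tool_pos: [0.5638, 0.1385, 0.0976]
ee_rot: [0.001, 0.794, 0.608, 0.002]
wrist_force: [0.3, 0.5, -0.7]
width: 0.0006
gripper_force: 0.0
caps [([61.1, 1.7], 196), ([87.5, 1.6], 203), ([113.6, -1.6], 208)]
slide cm [-2.31 -9.07 -0.41] ang [ 0.1 -0.  -0. ] now lane [-53.1   0.7] z 96.0 t 9.475 F [-0.1 -0.2 -1.2] w 0.00035010944082101666
stop front [0.1278596  0.14453807]
gate_tip 0.25 [79.54023579 -1.00481249]
```

View pics/t2.png

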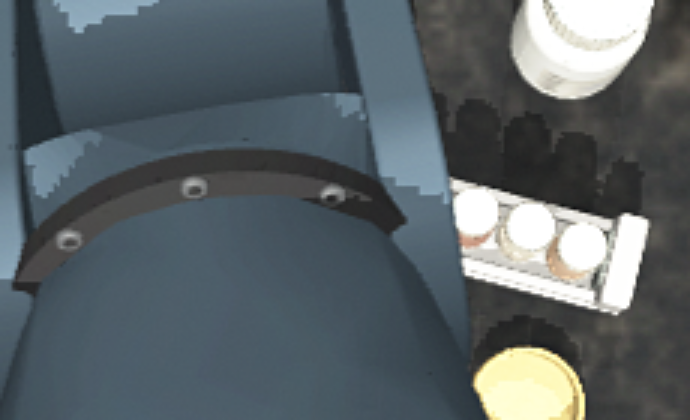

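The picture and depth show the front three caps at lane x = 113.6, 87.5 and 61.1 mm in my frame, where the stop face reads 127.9. That makes my x about 2 mm short, so the row is home. The arm hides the gate. I correct the frame and compute the gate path.

```bash
cat >> h.py <<'E'
ch=np.array([*model(ch,-.0018,0,0)[:2],ch[2]])
def centre(th,gap=0,r=.050):
    t=np.radians(th);u=np.array([np.cos(t),np.sin(t)]);n=np.array([np.sin(t),-np.cos(t)])
    s=np.array([.0075*np.sign(round(n[0],3)),.0175])
    if abs(n[0])<.3: s[0]=.0075*n[0]/.3   # blend over the corner change
    return np.array([.0135,-.040])+r*u-(.003+gap)*n-s
E
python3 - <<'E'
from h import *
c0=centre(193,.014);print("start",c0);plan(*c0,.096);plan(*c0,.024)
print("gap pts from start, tool slide cm:")
for th in(193,185,175,165,155,145,135,125,115,105,97,92,90,88):
    d=(centre(th)-c0)*100;print(th,np.round([-d[0],d[1]],2),np.round(centre(th)*1000,1))
E
```

```text
start [-0.02577056 -0.08531184]
slide cm [-2.48 -8.52 -0.13] ang [-0.1  0.  -0. ] now lane [-50.6  -0.1] z 94.6 t 9.575 F [-0.3 -0.  -0.4] w 0.0007563338102517228
slide cm [-2.48 -8.51  7.07] ang [-0.1  0.  -0. ] now lane [-50.6  -0.1] z 94.6 t 9.575 F [-0.3 -0.  -0.4] w 0.0007563338102517228
gap pts from start, tool slide cm:
193 [0.31 1.36] [-28.9 -71.7]
185 [0.81 2.05] [-33.9 -64.8]
175 [1.3  2.92] [-38.8 -56.1]
165 [1.63 3.79] [-42.  -47.5]
155 [1.48 4.62] [-40.6 -39.1]
145 [1.09 5.4 ] [-36.7 -31.3]
135 [0.57 6.1 ] [-31.5 -24.3]
125 [-0.06  6.7 ] [-25.1 -18.3]
115 [-0.79  7.19] [-17.8 -13.5]
105 [-1.59  7.53] [ -9.8 -10. ]
97 [-2.27  7.71] [-3.1 -8.2]
92 [-2.7   7.77] [ 1.3 -7.6]
90 [-2.88  7.78] [ 3.  -7.5]
88 [-3.05  7.79] [ 4.7 -7.4]
```

```bash
python3 -m pendant '{"slide":[[-0.8,-3,0],[-1.6,-6,0],[-2.5,-8.5,0],[-2.5,-8.5,0],[-2.5,-8.5,3],[-2.5,-8.5,6],[-2.5,-8.5,7],[-2.5,-8.5,7]],"angular":[[0,0,0],[0,0,0],[0,0,0],[0,0,0],[0,0,0],[0,0,0],[0,0,0],[0,0,0]],"grip":[0,0,0,0,0,0,0,0]}'
python3 - <<'E'
from h import *
c0=centre(193,.014);plan(*c0,.024)
p=vision.camera("side");cv2.imwrite("pics/s2.png",cv2.resize(p["image"][140:360,200:460],None,fx=2.5,fy=2.5))
E
```

```text
time: 10.58
tool_pos: [0.4741, 0.1354, 0.0252]
ee_rot: [-0.0, 0.794, 0.607, -0.0]
wrist_force: [0.0, 0.3, 0.8]
width: 0.0004
gripper_force: 0.0
slide cm [ 0.03 -0.1   0.12] ang [-0.1  0.  -0. ] now lane [-25.5 -84.3] z 25.2 t 10.575 F [0.  0.3 0.8] w 0.00040405999264560234
```

View pics/s2.png

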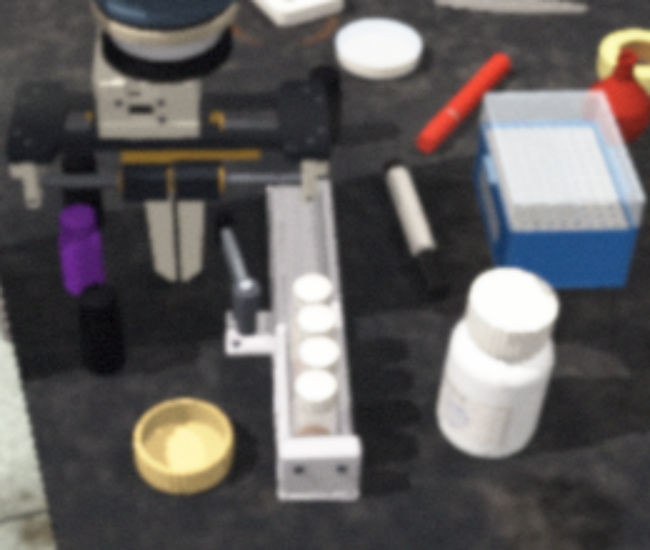

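The picture shows all four vials against the stop, with caps from (315,385) to (313,287). The gate is open with its bar at (235,255), and the fingers are down outside it at (175,275). I sweep the gate shut.

```bash
python3 -m pendant '{"slide":[[0.2,0.6,0.1],[0.3,1.2,0.1],[0.8,1.9,0.1],[1.0,2.4,0.1],[1.3,2.9,0.1],[1.5,3.3,0.1],[1.6,3.8,0.1],[1.55,4.2,0.1],[1.5,4.6,0.1],[1.3,5.0,0.1],[1.1,5.4,0.1],[1.1,5.4,0.1]],"angular":[[0,0,0],[0,0,0],[0,0,0],[0,0,0],[0,0,0],[0,0,0],[0,0,0],[0,0,0],[0,0,0],[0,0,0],[0,0,0],[0,0,0]],"grip":[0,0,0,0,0,0,0,0,0,0,0,0]}'
python3 - <<'E'
from h import *
for th in(135,125,115,105,97,92,90,88): print(th,end=" ");plan(*centre(th),.024)
p=vision.camera("side");cv2.imwrite("pics/s3.png",cv2.resize(p["image"][180:360,240:400],None,fx=3.3,fy=3.3))
E
```

```text
time: 12.12
tool_pos: [0.5291, 0.1316, 0.0247]
ee_rot: [0.0, 0.795, 0.607, 0.0]
wrist_force: [0.1, -0.3, -0.2]
width: 0.0006
gripper_force: 0.0
135 slide cm [-0.47  0.59  0.07] ang [ 0.  -0.  -0.1] now lane [-36.2 -30.1] z 24.7 t 12.125 F [ 0.1 -0.3 -0.2] w 0.0006224335330121568
125 slide cm [-1.1   1.19  0.07] ang [ 0.  -0.  -0.1] now lane [-36.2 -30.1] z 24.7 t 12.125 F [ 0.1 -0.3 -0.2] w 0.0006224335330121568
115 slide cm [-1.83  1.67  0.07] ang [ 0.  -0.  -0.1] now lane [-36.2 -30.1] z 24.7 t 12.125 F [ 0.1 -0.3 -0.2] w 0.0006224335330121568
105 slide cm [-2.63  2.02  0.07] ang [ 0.  -0.  -0.1] now lane [-36.2 -30.1] z 24.7 t 12.125 F [ 0.1 -0.3 -0.2] w 0.0006224335330121568
97 slide cm [-3.31  2.19  0.07] ang [ 0.  -0.  -0.1] now lane [-36.2 -30.1] z 24.7 t 12.125 F [ 0.1 -0.3 -0.2] w 0.0006224335330121568
92 slide cm [-3.74  2.25  0.07] ang [ 0.  -0.  -0.1] now lane [-36.2 -30.1] z 24.7 t 12.125 F [ 0.1 -0.3 -0.2] w 0.0006224335330121568
90 slide cm [-3.91  2.27  0.07] ang [ 0.  -0.  -0.1] now lane [-36.2 -30.1] z 24.7 t 12.125 F [ 0.1 -0.3 -0.2] w 0.0006224335330121568
88 slide cm [-4.09  2.27  0.07] ang [ 0.  -0.  -0.1] now lane [-36.2 -30.1] z 24.7 t 12.125 F [ 0.1 -0.3 -0.2] w 0.0006224335330121568
```

View pics/s3.png

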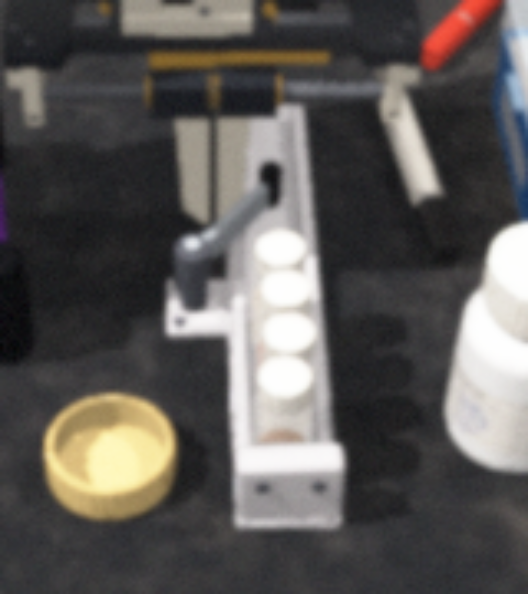

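The gate is half closed: bar at (235,215), knob at (270,180) over the lane, fingers behind it, and the row still home. I continue the arc to the limit.

```bash
python3 -m pendant '{"slide":[[-0.25,0.3,0],[-0.5,0.6,0],[-0.8,0.9,0],[-1.1,1.2,0],[-1.5,1.45,0],[-1.9,1.7,0],[-2.3,1.9,0],[-2.7,2.0,0],[-3.0,2.1,0],[-3.3,2.2,0],[-3.6,2.25,0],[-3.6,2.25,0]],"angular":[[0,0,0],[0,0,0],[0,0,0],[0,0,0],[0,0,0],[0,0,0],[0,0,0],[0,0,0],[0,0,0],[0,0,0],[0,0,0],[0,0,0]],"grip":[0,0,0,0,0,0,0,0,0,0,0,0]}'
python3 -m pendant '{"slide":[[-0.15,0,0],[-0.3,0,0],[-0.4,0,0],[-0.4,0,0]],"angular":[[0,0,0],[0,0,0],[0,0,0],[0,0,0]],"grip":[0,0,0,0]}'
python3 - <<'E'
from h import *
plan(*centre(90),.024)
E
```

```text
time: 13.68
tool_pos: [0.5412, 0.0919, 0.0247]
ee_rot: [-0.0, 0.795, 0.607, 0.001]
wrist_force: [-0.3, 6.5, -1.2]
width: 0.0005
gripper_force: 3.4
time: 14.18
tool_pos: [0.5412, 0.0913, 0.0248]
ee_rot: [-0.001, 0.795, 0.607, 0.003]
wrist_force: [4.4, 34.3, -6.4]
width: 0.0004
gripper_force: 17.1
slide cm [-0.34  0.05  0.08] ang [ 0.1 -0.4 -0.1] now lane [-0.4 -8. ] z 24.8 t 14.175 F [ 4.4 34.3 -6.4] w 0.000442488274309021
```

The gate is at its hard limit: the force climbs with no further motion. I back off, lift clear, and look.

```bash
python3 -m pendant '{"slide":[[0.2,0,0],[0.6,0,0],[1.5,0,0],[3,0,0],[5,0,0],[7,0,-3],[9,0,-7],[12,-3,-10],[16,-7,-12],[20,-11,-12],[24,-15,-12],[24,-15,-12]],"angular":[[0,0,0],[0,0,0],[0,0,0],[0,0,0],[0,0,0],[0,0,0],[0,0,0],[0,0,0],[0,0,0],[0,0,0],[0,0,0],[0,0,0]],"grip":[0,0,0,0,0,0,0,0,0,0,0,0]}'
python3 - <<'E'
from caps import *
p=caps();plan(0,0,.2)
a=p["image"][180:320,200:430];b=vision.camera("side")["image"][180:340,240:440]
cv2.imwrite("pics/fin.png",np.hstack([cv2.resize(a,(460,280)),cv2.resize(b,(340,280))]))
E
```

```text
time: 15.68
tool_pos: [0.4561, 0.362, 0.1448]
ee_rot: [-0.0, 0.793, 0.609, 0.0]
wrist_force: [0.7, 0.1, 0.5]
width: 0.0004
gripper_force: 0.0
caps [([36.0, 0.3], 208), ([62.5, 1.5], 206), ([89.3, 1.6], 203), ([115.4, -1.4], 205)]
slide cm [-23.85  15.88  -5.53] ang [ 0.  -0.   0.1] now lane [-238.1 -159.4] z 144.7 t 15.725 F [-0.5 -0.  -0.1] w 0.00048526493389732927
```

View pics/fin.png

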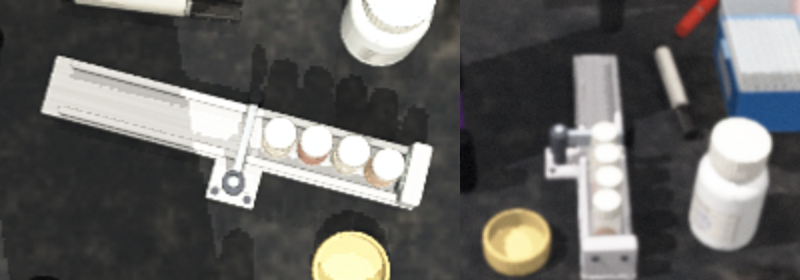

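The picture shows the gate bar straight across the lane, from (235,180) to (255,80), behind the last vial. All four vials are upright against the stop, with caps at 115, 89, 62 and 36 mm, and the bystanders are in place. I hand the job in.

```bash
python3 -c "
from h import *
print(sign_off())"
```

```text
the job is handed in; nothing more can be done
None
```

The row is home against the end stop, the gate is shut behind the last vial, the bottle, cap and marker look unmoved in the last picture, and the job was handed in at about 16 s of the 59 s; no verdict came back.

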